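Close up the sample chamber and set its purge valve

ROBOT

A 6-joint arm with a two-finger parallel gripper is mounted at the origin on the work surface. World frame = base frame: x ahead of the robot, y to its left, z up, the work surface at z = 0. Lengths are in m, angles in rad, forces in N, time in s.
With the tool pointing down it reaches from about 0.2 to 0.875 m from the base axis. Payload 3.4 kg.
Tool frame: the origin (TCP) lies between the finger pads; the fingertips stand 25 mm ahead of it and the grasp point (between the pads) lies 6 mm ahead of it (r.nose_length is the z of the fingertips in the tool frame, in m); z points along the fingers, x is the direction in which the jaws open and shut, and the axes are right-handed (so a half turn about z gives the same grasp; the last joint's range is limited). The gripper opens to 94 mm and grips with 3 to 60 N. Pads are 16 mm wide; open, the fingers measure 119 mm over their backs; the gripper's body (75 mm by 177 mm) begins 78 mm behind the grasp point.
Start: joints at [1.008, 0.276, 1.505, -0, 1.361, -0.121], TCP at [0.246, 0.52, 0.205] pointing down, gripper open.
Joint ranges: [-2.89, 2.89], [-0.75, 2.08], [0.22, 2.7], [-1.18, 4.32], [0.11, 2.71], [-2.7, 2.7]. Speed limits (rad/s): [2.57, 2.57, 3.14, 3.14, 3.14, 3.14].

INTERFACE

Orientations are given as a unit quaternion [w, x, y, z].
In Python, from plant import r, gripper_to, inverse_kinematics, vision, models, telemetry gives the robot as it stands. Calls block until the motion is done:
- r.move_to(position, orientation): joint-space move of the TCP to a pose.
- r.move_l(position, rot=None, vel=0.15, guard=None): straight line of the TCP; rot=None keeps the orientation; vel is the mean speed in m/s. With guard (N) it stops when the force on the tool has changed by that much, and returns True; else False.
- r.movej(angles): joint-space move.
- gripper_to(opening, f_grip=None): finger opening in m; f_grip is the grip in N (None keeps the last); returns when the fingers have stopped.
- r.hold(seconds).
- inverse_kinematics(position, orientation): joint angles nearest the present ones, or None.
- vision.snapshot(name): name is "side" or "top"; returns the picture (400x640x3 uint8, red, green, blue); there is no depth.
- vision.get_calibration(name): a dict with "fx", "fy", "cx", "cy" (pixels), "position" and "orientation" of the camera in the world. Camera axes: x right, y down, z forward; pixel columns grow to the right and rows downward; lengths in m; the calibration is good to about 2 mm. A picture is of the moment at which its call begins. get_calibration takes no time and is no camera call.
A pose or a line that the arm cannot do raises r.PlanningError and nothing moves.
- r.sign_off(): hands the job in, once; it reports no verdict.
Trained networks look in the newest picture that a camera, given by its name, has taken for a name from the list of things; names that differ only in an ending like _2 or _b are one class to them, and where a whole thing is asked for, a point or a joint stands for the part that bears it (a point fixed in the world has none). Each returns a list of dicts, best first, with "score" (0 to 1); they miss things now and then, are a little off and sometimes report something else, mostly with a low value. They report only what shows in the picture. A call takes as long as a camera call. They do not tell look-alikes from the thing itself.
- models.boxes_of(thing, camera): "at" ([x, y, z] in m, in world coordinates, good to about 4 mm: the middle of the surface that is visible of it).
- models.regions_of(thing, camera): "pixels" (400x640 bool, what is visible of it).
- models.mark_of(thing, camera): "at" ([x, y, z] in m, in world coordinates, good to about 4 mm: a listed point, or the origin of a listed thing).
Readings, each from a call of its own:
- telemetry.current_t(): time.
- telemetry.current_joints(): joint angles.
- telemetry.current_dq(): joint speeds.
- telemetry.current_joint_efforts(): joint torques, N m.
- telemetry.current_ee_pos(): TCP position.
- telemetry.current_tool_rot(): TCP orientation.
- telemetry.current_wrist_force(): force on the tool from outside, world axes, zero at the start.
- telemetry.current_torque(): the same for the moment, N m.
- telemetry.current_opening(): finger opening in m.
Only numpy, scipy, OpenCV 4.12 (cv2) and the standard library are available. Lean on these libraries where they do the work, as an engineer would, in place of code of your own. Each camera call takes 0.05 s, during which the arm holds its last target. There are 200 camera calls.

TASK

The vials are loaded: pick up the steel lid by its blue knob and seat it squarely on the open sample chamber, setting it down gently, and let it go. Then take the yellow upright handle on the red valve wheel, turn the wheel clockwise (seen from above) until it is fully closed against its stop, and from there back it off counter-clockwise exactly two full turns. Finish while still gripping the handle, with the wheel at rest; leave the other things on the bench alone.

Things in the scene. Friction and masses are not known exactly. Their poses are not given: they have to be found in the camera images.
- lid: Loose round steel lid, 0.3 kg. Origin: centre of its underside, z up its axis. From there up: locating step 100 mm in diameter, 8 mm high; flange 128 mm in diameter, 8 to 18 mm up; blue cylindrical knob 28 mm in diameter, 18 to 62 mm up. Starts flat on the bench, right or left of the rig. Seated, the step is inside the chamber, the flange on the rim, the origin 8 mm below chamber_mouth.
- chamber_mouth (a point): Centre of the mouth of the open steel sample chamber, level with its rim, 92 mm above the bench. Fixed upright cylinder, 120 mm outside and 108 mm inside diameter; the vials in it stay below the lid. It stands on the rig's fixed base plate (150 x 340 x 12 mm), 180 mm from the valve axis. Axes: z up, y towards the valve.
- valve_axis (a point): Point on the vertical axis of the red valve wheel, at mid-rim height, 82 mm above the bench. Wheel 122 mm in outside diameter, rim bar 12 mm thick (top 88 mm above the bench; hub and stem end no higher than 94 mm). Axes fixed to the rig: z up, y pointing away from the chamber.
- valve_wheel (a joint): Opening of the valve in rad: 0 is closed against a rigid stop, growing counter-clockwise seen from above; a turn is 6.283. Starts 0.5 to 1.5 turns open; range three turns. It stays where it is left and needs about 2 N at the handle to turn. At 0 the handle lies on the +x side of point valve_axis (that point's axes).
- handle: Yellow upright cylindrical handle on the wheel rim, 22 mm in diameter, 58 mm high, 55 mm from the valve axis. Origin: centre of its lower end, 92 mm above the bench (top at 150 mm). It spins freely on its own pin, so a gripper that keeps its orientation can carry it round the circle.
- dish: Bystander: white ceramic dish, 90 mm across, 35 mm high, origin under its centre; it stands on the side of the rig where the lid does not.
- amber_bottle: Bystander: amber reagent bottle, 76 mm across, 180 mm high, origin under its centre, beyond the rig on the right.
- wash_bottle: Bystander: white bottle with red cap, 56 mm across, 105 mm high, origin under its centre, beyond the place on the left.
- beaker: Bystander: glass beaker, 68 mm across, 80 mm high, origin under its centre, beyond the rig.
- wrench: Bystander: steel wrench lying on the bench beyond the rig, about 180 mm long.
- stopper: Bystander: red-brown rubber stopper, 44 mm across, 30 mm high, origin under its centre, beyond the rig on the left.
There are look-alikes about, which are no part of the job. Leave any brown or green look-alike of the lid alone.

How it is judged:
On the way, in this order (a step that is already met when the one before it is completed fails the run):
1. the lid is seated on the chamber and let go (horizontal distance between lid and chamber_mouth below 0.007 m and z of lid in the frame of chamber_mouth below -0.005 m and angle between lid's own z axis and vertical below 0.06 rad and contact force between the fingers and lid below 0.1 N), for 0.2 s.
2. the valve is closed to its stop (value of joint valve_wheel below 0.08 rad), for 0.1 s.
At the end, for the whole second after the job is handed in: Lid untouched and seated on the chamber (centred within 7 mm, down within 3 mm, level within 0.06 rad); valve two turns (12.566 rad) off its stop within 0.25 rad, at rest (under 0.1 rad/s); fingers still gripping the handle (over 2 N, grasp point within 20 mm of its axis) (all of step 1 and value of joint valve_wheel between 12.316 and 12.816 rad and velocity of joint valve_wheel between -0.1 and 0.1 rad/s and contact force between the fingers and handle above 2 N and horizontal distance between the grasp point and handle below 0.02 m); the arm keeps its last pose, push and grip.
It fails at once if the lid is dropped onto the chamber (horizontal distance between lid and chamber_mouth below 0.05 m and contact force between the fingers and lid below 0.05 N and linear speed of lid above 0.5 m/s).
It fails at once if a bystander is moved by more than 30 mm (distance of any of dish, amber_bottle, wash_bottle, beaker, wrench, stopper from where it was at the start of the episode above 0.03 m).
It also fails if it takes over 72 s, if anything falls off the work surface, if the arm or the gripper's body presses on something with over 40 N, if the wrist force passes 120 N, or if a joint passes its speed limit or range.

## Working session

There is one attempt and no reset: what is moved stays moved. The work goes in short steps, each a Python script; the robot and the scene stay as the last script left them, time stands still between calls to the robot, and variables do not carry over. Pictures are saved under pics/ and viewed, about 8 in all and at most 12, crops included, and the job is handed in when it is done.

```bash
mkdir -p pics; ls; python3 - <<'E'
from plant import r, vision, models, telemetry
import cv2, numpy as np
for n in ("side","top"):
    im=vision.snapshot(n); cv2.imwrite(f"pics/{n}0.png",im[:,:,::-1]); c=vision.get_calibration(n); print(n,c)
    for t in ("lid","chamber_mouth","valve_axis","handle","dish"):
        print(n,t,[(np.round(d["at"],3).tolist(),round(d["score"],2)) for d in models.mark_of(t,n)])
print(telemetry.current_t(),telemetry.current_tool_rot())
E
```

```text
pics
side {'fx': 366.03321444365423, 'fy': 366.03321444365423, 'cx': 321.37020839701074, 'cy': 196.7757104826605, 'position': array([-0.01399337, -0.68267575,  0.87924448]), 'orientation': array([-0.36710842,  0.86546385, -0.31119216,  0.13915162])}
side lid [([0.609, -0.372, -0.003], 0.89), ([0.42, -0.321, -0.002], 0.87), ([0.359, -0.136, 0.002], 0.65), ([0.45, -0.524, 0.004], 0.63), ([0.234, -0.289, 0.002], 0.56)]
side chamber_mouth [([0.563, -0.061, 0.092], 0.73), ([0.668, 0.415, 0.002], 0.45)]
side valve_axis [([0.602, 0.116, 0.083], 0.92)]
side handle [([0.574, 0.165, 0.091], 0.49)]
side dish [([0.517, 0.416, 0.002], 0.57)]
top {'fx': 378.09665067464255, 'fy': 378.09665067464255, 'cx': 314.8536050250268, 'cy': 202.51357909082114, 'position': array([ 0.34359855, -0.04830094,  1.11770803]), 'orientation': array([ 0.06201485, -0.70424888,  0.70541721, -0.05073685])}
top lid [([0.451, -0.522, 0.003], 0.95), ([0.604, -0.372, 0.001], 0.93), ([0.238, -0.292, 0.001], 0.89), ([0.362, -0.135, 0.0], 0.8), ([0.418, -0.322, 0.003], 0.77)]
top chamber_mouth []
top valve_axis [([0.6, 0.118, 0.08], 0.74)]
top handle [([0.576, 0.164, 0.099], 0.5), ([0.745, 0.235, -0.0], 0.32)]
top dish [([0.517, 0.417, -0.001], 0.61)]
0.6 [-1.83968539e-05  8.44857586e-01  5.34991268e-01  4.49884822e-05]
```

View pics/side0.png

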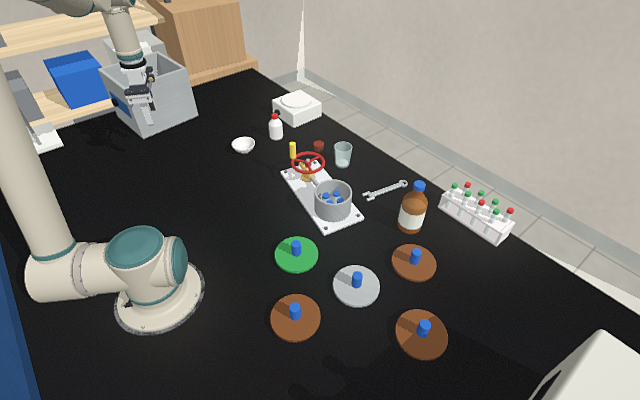

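View pics/top0.png

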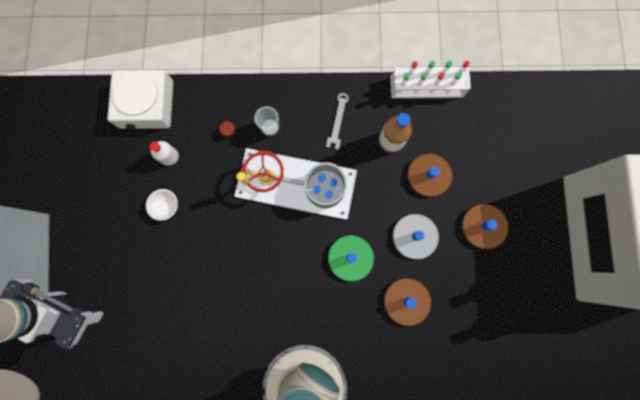

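The lids in side/top pixels are: green (296,253)/(351,258), brown (414,262)/(430,175), brown (295,317)/(408,302), brown (422,334)/(486,227), and steel grey (357,286)/(416,236). The grey one is the only steel lid, so it is the target. Next I'll make rectified crops to confirm this and to refine the lid, chamber and wheel positions.

```bash
cat > h.py <<'E'
from plant import r, gripper_to, inverse_kinematics, vision, models, telemetry
import cv2, numpy as np
from scipy.spatial.transform import Rotation as R
def RT(n):
    c=vision.get_calibration(n); q=np.array(c["orientation"])
    return c, R.from_quat(q[[1,2,3,0]]).as_matrix()
def proj(n,P):
    c,M=RT(n); p=(np.atleast_2d(P)-c["position"])@M
    return np.c_[c["fx"]*p[:,0]/p[:,2]+c["cx"],c["fy"]*p[:,1]/p[:,2]+c["cy"]]
def rect(im,n,cen,z,half=.09,px=.0005):
    k=np.arange(-half,half,px); U,V=np.meshgrid(k,k)   # u: right = -y ; down = -x
    P=np.c_[(cen[0]-V).ravel(),(cen[1]-U).ravel(),np.full(U.size,z)]
    m=proj(n,P).astype(np.float32).reshape(U.shape+(2,))
    return cv2.remap(im,m,None,cv2.INTER_CUBIC)
def ray(n,uv,z):
    c,M=RT(n); d=M@np.array([(uv[0]-c["cx"])/c["fx"],(uv[1]-c["cy"])/c["fy"],1])
    return (c["position"]+d*(z-c["position"][2])/d[2])[:2]
def down(yaw):  # tool x at angle yaw in world, z down
    q=(R.from_euler("z",yaw)*R.from_euler("x",np.pi)).as_quat(); return q[[3,0,1,2]]
E
cat > fit.py <<'E'
from h import *
from scipy.optimize import minimize
def circ(g,n,c0,z,rs):
    # maximise contrast along concentric circles rs=[(radius,sign)]
    g=cv2.GaussianBlur(g,(0,0),.6).astype(np.float32); a=np.linspace(0,2*np.pi,180,endpoint=False); D=np.c_[np.cos(a),np.sin(a),0*a]
    def s(c,rr): 
        m=proj(n,np.r_[c,z]+rr*D).astype(np.float32)[:,None]; return cv2.remap(g,m,None,cv2.INTER_LINEAR).ravel()
    def f(c): return -sum(sg*np.median(s(c,rr+.002)-s(c,rr-.002)) for rr,sg in rs)
    k=np.arange(-.012,.0121,.001); G=[(f(np.array(c0)+[i,j]),i,j) for i in k for j in k]; G.sort()
    return np.array(c0)+np.mean([x[1:] for x in G[:8]],0)
E
python3 - <<'E'
from fit import *
rows=[]
for n in ("side","top"):
    im=cv2.imread(f"pics/{n}0.png"); hsv=cv2.cvtColor(im,cv2.COLOR_BGR2HSV); g=cv2.cvtColor(im,cv2.COLOR_BGR2GRAY)
    lid=circ(g,n,[.419,-.322],.018,[(.064,-1)]); 
    sat=hsv[:,:,1].astype(float)*((hsv[:,:,0]<10)|(hsv[:,:,0]>170))
    val=circ(sat,n,[.601,.117],.082,[(.0485,1),(.0605,-1)])
    ch=circ(g,n,[.563,-.061],.092,[(.054,1)])
    m=((hsv[:,:,0]>20)&(hsv[:,:,0]<34)&(hsv[:,:,1]>150)&(hsv[:,:,2]>120)).astype(np.uint8)
    h0=proj(n,[.575,.165,.12])[0]; yy,xx=np.nonzero(m); k=np.hypot(xx-h0[0],yy-h0[1])<14
    print(n,"lid",lid,"valve",val,"chamber",ch,"handle z.121",ray(n,(xx[k].mean(),yy[k].mean()),.121),k.sum())
    cs=[]
    for c,z,rs in ((lid,.018,[64]),(val,.082,[48.5,60.5]),(ch,.092,[54,60])):
        q=rect(im,n,c,z)
        for rr in rs: cv2.circle(q,(180,180),int(rr*2),(0,255,255),1)
        cs.append(cv2.resize(q,(265,265),interpolation=cv2.INTER_AREA))
    rows.append(np.hstack(cs))
cv2.imwrite("pics/rect.png",np.vstack(rows))
E
```

```text
Traceback (most recent call last):
  File "fit.py", line 9, in circ
    k=np.arange(-.012,.0121,.001); G=[(f(np.array(c0)+[i,j]),i,j) for i in k for j in k]; G.sort()
                                       ~^^^^^^^^^^^^^^^^^^^^
  File "fit.py", line 8, in f
    def f(c): return -sum(sg*np.median(s(c,rr+.002)-s(c,rr-.002)) for rr,sg in rs)
                      ~~~^^^^^^^^^^^^^^^^^^^^^^^^^^^^^^^^^^^^^^^^^^^^^^^^^^^^^^^^^
  File "fit.py", line 8, in <genexpr>
    def f(c): return -sum(sg*np.median(s(c,rr+.002)-s(c,rr-.002)) for rr,sg in rs)
                                       ~^^^^^^^^^^^
  File "fit.py", line 7, in s
    m=proj(n,np.r_[c,z]+rr*D).astype(np.float32)[:,None]; return cv2.remap(g,m,None,cv2.INTER_LINEAR).ravel()
      ~~~~^^^^^^^^^^^^^^^^^^^
  File "h.py", line 8, in proj
    c,M=RT(n); p=(np.atleast_2d(P)-c["position"])@M
        ~~^^^
  File "h.py", line 5, in RT
    c=vision.get_calibration(n); q=np.array(c["orientation"])
ValueError: time passes only in moves, steps and waits
```

Too many calibration calls; I'll cache them.

```bash
sed -i 's/^def RT/from functools import lru_cache\n@lru_cache\ndef RT/' h.py
cat > meas.py <<'E'
from fit import *
rows=[]
for n in ("side","top"):
    im=cv2.imread(f"pics/{n}0.png"); hsv=cv2.cvtColor(im,cv2.COLOR_BGR2HSV); g=cv2.cvtColor(im,cv2.COLOR_BGR2GRAY)
    lid=circ(g,n,[.419,-.322],.018,[(.064,-1)]); 
    sat=hsv[:,:,1].astype(float)*((hsv[:,:,0]<10)|(hsv[:,:,0]>170))
    val=circ(sat,n,[.601,.117],.082,[(.0485,1),(.0605,-1)])
    ch=circ(g,n,[.563,-.061],.092,[(.054,1)])
    m=((hsv[:,:,0]>20)&(hsv[:,:,0]<34)&(hsv[:,:,1]>150)&(hsv[:,:,2]>120)).astype(np.uint8)
    h0=proj(n,[.575,.165,.12])[0]; yy,xx=np.nonzero(m); k=np.hypot(xx-h0[0],yy-h0[1])<14
    print(n,"lid",lid,"valve",val,"chamber",ch,"handle z.121",ray(n,(xx[k].mean(),yy[k].mean()),.121),k.sum())
    cs=[]
    for c,z,rs in ((lid,.018,[64]),(val,.082,[48.5,60.5]),(ch,.092,[54,60])):
        q=rect(im,n,c,z)
        for rr in rs: cv2.circle(q,(180,180),int(rr*2),(0,255,255),1)
        cs.append(cv2.resize(q,(265,265),interpolation=cv2.INTER_AREA))
    rows.append(np.hstack(cs))
cv2.imwrite("pics/rect.png",np.vstack(rows))
E
python3 meas.py
```

```text
side lid [ 0.423125 -0.322875] valve [0.602125 0.114875] chamber [ 0.565   -0.05925] handle z.121 [0.57321704 0.16204073] 91
top lid [ 0.421625 -0.320625] valve [0.6025  0.11475] chamber [ 0.561125 -0.061875] handle z.121 [0.57428743 0.16630766] 80
```

View pics/rect.png

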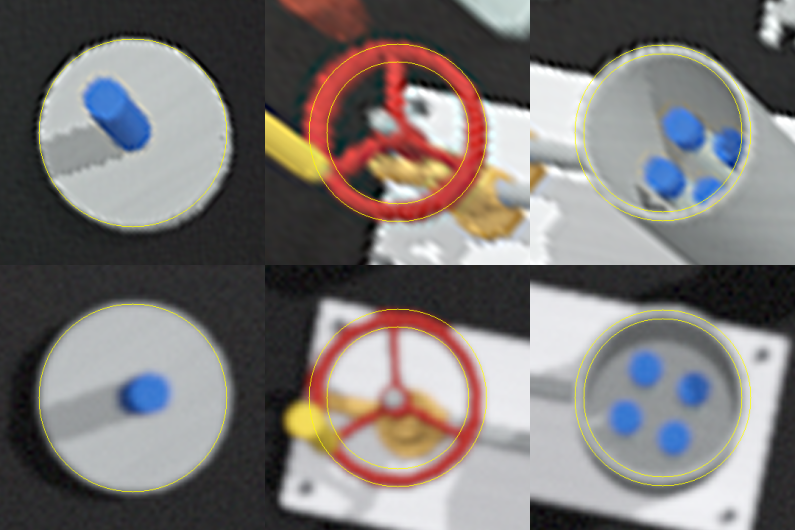

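The crop confirms the grey steel lid at about (0.422, -0.322), with its blue knob. The chamber is at about (0.5625, -0.061) and the wheel at about (0.602, 0.115). I'll grip the knob twice, crosswise, so the lid is centred in the gripper.

```bash
python3 - <<'E'
from h import *
p=telemetry.current_ee_pos(); r.move_l([p[0],p[1],.32],vel=.3)
L=np.array([.422,-.322])
for y in np.arange(-1.5,1.6,.5):
    q=inverse_kinematics(np.r_[L,.15],down(y)); q2=inverse_kinematics(np.r_[.5625,-.061,.2],down(y));q3=inverse_kinematics(np.r_[.602,.115,.2],down(y)); print(round(y,1),*[None if a is None else np.round(a,2)[[0,5]] for a in (q,q2,q3)])
gripper_to(.06,10)
y=0.
r.move_to(np.r_[L,.2],down(y)); r.move_l(np.r_[L,.052],vel=.15,guard=8)
gripper_to(0.0,5); print(telemetry.current_opening(),telemetry.current_ee_pos(),telemetry.current_wrist_force())
gripper_to(.06,5)
r.move_l(np.r_[L,.1],vel=.2); r.move_l(np.r_[L,.1],rot=down(y+np.pi/2)) if 0 else r.move_to(np.r_[L,.1],down(y+np.pi/2))
r.move_l(np.r_[L,.052],vel=.15,guard=8); gripper_to(0.0,30)
print(telemetry.current_opening(),telemetry.current_ee_pos(),telemetry.current_wrist_force())
r.move_l(np.r_[L,.22],vel=.15); print(telemetry.current_opening(),telemetry.current_wrist_force(),telemetry.current_t())
r.move_to(np.r_[.5625,-.0612,.22],down(y+np.pi/2)); r.hold(.3)
im=[]
for n in ("side","top"):
    a=vision.snapshot(n); cv2.imwrite(f"pics/{n}1.png",a[:,:,::-1]); im.append(a[:,:,::-1])
print(telemetry.current_ee_pos(),telemetry.current_opening(),telemetry.current_torque(),telemetry.current_t())
c=[proj(n,[.5625,-.061,.15])[0].astype(int) for n in ("side","top")]
cv2.imwrite("pics/over.png",np.hstack([cv2.resize(i[k[1]-70:k[1]+70,k[0]-70:k[0]+70],(400,400),interpolation=cv2.INTER_CUBIC) for i,k in zip(im,c)]))
E
```

```text
-1.5 [-0.78  0.72] [-0.23  1.27] [0.08 1.58]
-1.0 [-0.78  0.22] [-0.23  0.77] [0.08 1.08]
-0.5 [-0.78 -0.28] [-0.23  0.27] [0.08 0.58]
0.0 [-0.78 -0.78] [-0.23 -0.23] [0.08 0.08]
0.5 [-0.78 -1.28] [-0.23 -0.73] [ 0.08 -0.42]
1.0 [-0.78 -1.78] [-0.23 -1.23] [ 0.08 -0.92]
1.5 [-0.78 -2.28] [-0.23 -1.73] [ 0.08 -1.42]
0.027319302300300764 [ 0.42195612 -0.32206891  0.05221099] [-0.82163716  0.45464578  2.20265674]
0.026608355317318835 [ 0.42218519 -0.32211905  0.05238763] [ 0.54397305 -0.40091738  3.1957722 ]
0.027048712735400295 [-1.12400081 -1.02002497 -2.80401942] 11.4417
[ 0.56241107 -0.06184117  0.22006544] 0.026994669821567365 [ 0.08811365 -0.00855007 -0.01863955] 12.975
```

View pics/over.png

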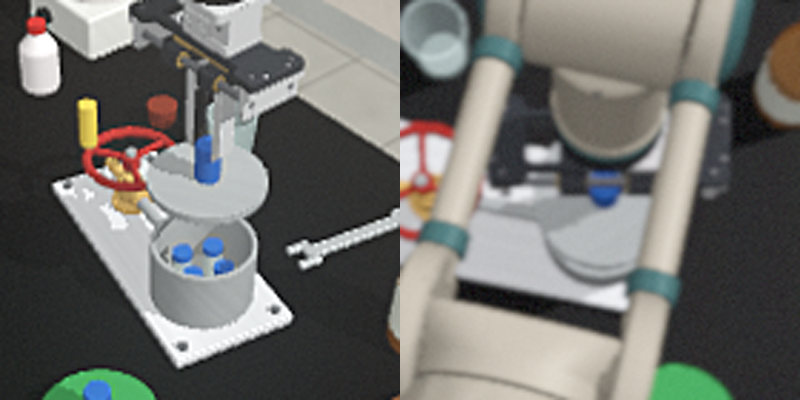

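The lid is held level over the chamber. I'll calibrate out the camera bias from the held lid, then lower it with a light guard.

```bash
python3 - <<'E'
from fit import *
g=cv2.cvtColor(cv2.imread("pics/side1.png"),cv2.COLOR_BGR2GRAY).astype(float)
g0=cv2.cvtColor(cv2.imread("pics/side0.png"),cv2.COLOR_BGR2GRAY).astype(float)
print("held lid side",circ(g,"side",[.5624,-.0618],.1857,[(.064,-1)]))
for rs in ([(.054,1)],[(.060,-1)],[(.054,1),(.060,-1)],[(.054,-1)]): print(rs,circ(g0,"side",[.563,-.061],.092,rs))
gt=cv2.cvtColor(cv2.imread("pics/top0.png"),cv2.COLOR_BGR2GRAY).astype(float)
for rs in ([(.054,1)],[(.060,-1)],[(.054,1),(.060,-1)],[(.060,1)]): print("top",rs,circ(gt,"top",[.563,-.061],.092,rs))
c=np.array([.5625,-.0615])
r.move_l(np.r_[c,.165],vel=.12); r.hold(.2); print(telemetry.current_ee_pos(),telemetry.current_wrist_force())
print("hit",r.move_l(np.r_[c,.137],vel=.03,guard=5),telemetry.current_ee_pos(),telemetry.current_wrist_force(),telemetry.current_torque())
E
```

```text
held lid side [ 0.56465 -0.0653 ]
[(0.054, 1)] [ 0.565   -0.05925]
[(0.06, -1)] [ 0.5655 -0.064 ]
[(0.054, 1), (0.06, -1)] [ 0.565125 -0.062375]
[(0.054, -1)] [ 0.57225  -0.055375]
top [(0.054, 1)] [ 0.561125 -0.061875]
top [(0.06, -1)] [ 0.5655 -0.0605]
top [(0.054, 1), (0.06, -1)] [ 0.563125 -0.06175 ]
top [(0.06, 1)] [ 0.555125 -0.0585  ]
[ 0.56322487 -0.06166665  0.16604465] [ 0.41366948  0.37701257 -2.64088839]
hit False [ 0.56268521 -0.06156164  0.13721866] [-0.08132478 -0.14948361 -2.85795526] [0.05827573 0.03768693 0.02604224]
```

```bash
python3 - <<'E'
from h import *
c=np.array([.5625,-.0615])
print("hit",r.move_l(np.r_[c,.131],vel=.02,guard=4),telemetry.current_ee_pos(),telemetry.current_wrist_force(),telemetry.current_torque())
E
```

```text
hit True [ 0.56299342 -0.06162284  0.13639036] [0.11423138 0.20044879 4.20722763] [ 0.0685191   0.06558539 -0.0161079 ]
```

```bash
python3 - <<'E'
from h import *
gripper_to(.06,10); r.hold(.2)
p=telemetry.current_ee_pos(); r.move_l([p[0],p[1],.24],vel=.2); print(telemetry.current_t())
H=np.array([.574,.164])
r.move_to(np.r_[H,.24],down(np.pi/2)); r.hold(.2)
im=[]
for n in ("side","top"):
    a=vision.snapshot(n)[:,:,::-1]; cv2.imwrite(f"pics/{n}2.png",a); k=proj(n,[.5825,.05,.1])[0].astype(int)
    im.append(cv2.resize(a[k[1]-70:k[1]+70,k[0]-70:k[0]+70],(400,400),interpolation=cv2.INTER_CUBIC))
cv2.imwrite("pics/seat.png",np.hstack(im)); print(telemetry.current_t(), telemetry.current_wrist_force())
E
```

```text
16.6417
17.8417 [ 0.42935248 -0.30830781  0.21297813]
```

View pics/seat.png

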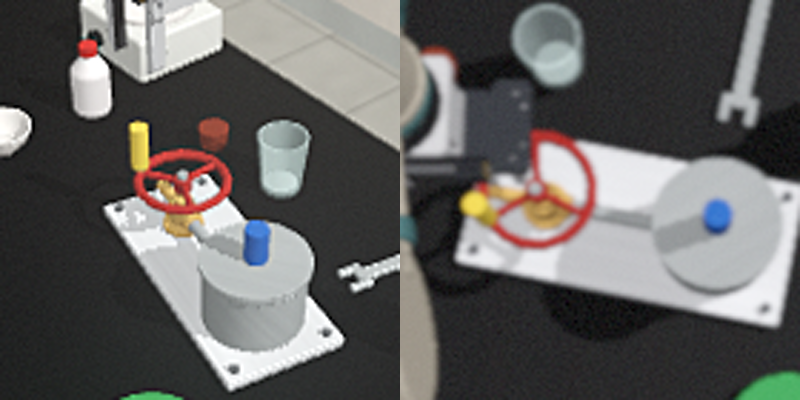

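The lid sits flush and level on the chamber. Next I'll grip the handle.

```bash
python3 - <<'E'
from h import *
H=np.array([.574,.164])
print(r.move_l(np.r_[H,.131],vel=.12,guard=6)); 
gripper_to(0.0,25); r.hold(.2)
p=telemetry.current_ee_pos(); print(telemetry.current_opening(),p,telemetry.current_wrist_force(),telemetry.current_t())
# trial arc of 60 deg clockwise, watching forces
C=np.array([.602,.1155]); R0=.055; a0=np.arctan2(*(p[:2]-C)[::-1]); print("a0",a0,np.hypot(*(p[:2]-C)))
for d in np.arange(12,61,12):
    a=a0-np.radians(d); r.move_l(np.r_[C+R0*np.array([np.cos(a),np.sin(a)]),.131],vel=.08)
    print(int(d),np.round(telemetry.current_ee_pos(),4),np.round(telemetry.current_wrist_force(),1),round(telemetry.current_t(),2))
E
```

```text
False
0.021314226405670423 [0.57422378 0.16330694 0.13111733] [-0.03391976 -4.61455638  1.57853672] 19.7833
a0 2.097134083754492 0.05529034245081262
12 [0.5862 0.1685 0.1312] [ 2.3 -0.6  0.5] 20.07
24 [0.5971 0.1706 0.1312] [ 2.  -0.8  0.9] 20.37
36 [0.6085 0.1705 0.1311] [ 1.8 -0.2  1.3] 20.66
48 [0.62   0.1679 0.1311] [ 1.2 -0.4  1.7] 20.95
60 [0.6308 0.1628 0.1312] [ 1.6 -0.3  1.8] 21.24
```

```bash
cat > arc.py <<'E'
from h import *
C=np.array([.602,.1155]); R0=.055
def ang():
    d=telemetry.current_ee_pos()[:2]-C; return np.arctan2(d[1],d[0])
def go(a,vel=.1,guard=None):
    return r.move_l(np.r_[C+R0*np.array([np.cos(a),np.sin(a)]),.131],vel=vel,guard=guard)
E
python3 - <<'E'
from arc import *
a=2.097134-np.radians(60); st=-.218-2*np.pi   # expected stop, unwrapped
log=[]; hit=False
while not hit and a>st-.4:
    a-= np.radians(15) if a-np.radians(15)>st+.25 else np.radians(4)
    hit=go(a,vel=.1 if a>st+.25 else .04,guard=10)
    f=telemetry.current_wrist_force(); log.append((round(a,2),round(ang(),2),*np.round(f,1)))
    t=np.array([np.sin(a),-np.cos(a)])   # clockwise tangent
    if a<st+.25 and f[:2]@t< -8: hit=True
for l in log[::5]+log[-6:]: print(*l)
print(hit,a-st,telemetry.current_ee_pos(),telemetry.current_opening(),telemetry.current_t())
E
```

```text
0.79 0.76 1.6 0.8 2.5
-0.52 -0.54 2.4 -2.3 3.5
-1.83 -1.87 -2.0 0.1 7.6
-3.14 3.14 0.2 1.6 6.2
-4.45 1.82 2.0 3.2 5.4
-5.76 0.49 2.4 -0.1 5.0
-6.3 -0.04 1.6 -0.2 4.6
-6.23 0.03 1.7 1.7 5.8
-6.3 -0.04 1.6 -0.2 4.6
-6.37 -0.11 0.4 1.0 6.4
-6.44 -0.18 0.5 0.6 5.3
-6.51 -0.2 1.9 4.5 5.4
-6.58 -0.21 3.2 10.7 3.9
True -0.07596707523223056 [0.65597751 0.1039549  0.13111459] 0.021306839589165575 31.1167
```

The stop showed up at -0.21 rad, against -0.218 expected, so the valve is closed. I'll hold briefly, then back off exactly two turns.

```bash
python3 - <<'E'
from arc import *
r.hold(.3); s=-.212; print("stop ang",ang())
prev=ang(); tot=0; mx=0
for k in range(1,49):
    go(s+np.radians(15*k),vel=.1); x=ang(); tot+=(x-prev+np.pi)%(2*np.pi)-np.pi; prev=x
    mx=max(mx,np.linalg.norm(telemetry.current_wrist_force()))
r.hold(.4); print("turned",tot,4*np.pi,"ang",ang(),"maxF",mx,telemetry.current_wrist_force(),telemetry.current_opening(),telemetry.current_ee_pos())
im=[]
for n in ("side","top"):
    a=vision.snapshot(n)[:,:,::-1]; cv2.imwrite(f"pics/{n}3.png",a); k=proj(n,[.5825,.05,.1])[0].astype(int)
    im.append(cv2.resize(a[k[1]-70:k[1]+70,k[0]-70:k[0]+70],(400,400),interpolation=cv2.INTER_CUBIC))
cv2.imwrite("pics/end.png",np.hstack(im)); print(telemetry.current_t())
E
```

```text
stop ang -0.2101633704382566
turned 12.601082226188758 12.566370614359172 ang -0.18094941283708885 maxF 8.812905372564433 [3.29220611 0.56576649 4.64479599] 0.021445918465239987 [0.65619647 0.10558473 0.13107574]
45.9667
```

View pics/end.png

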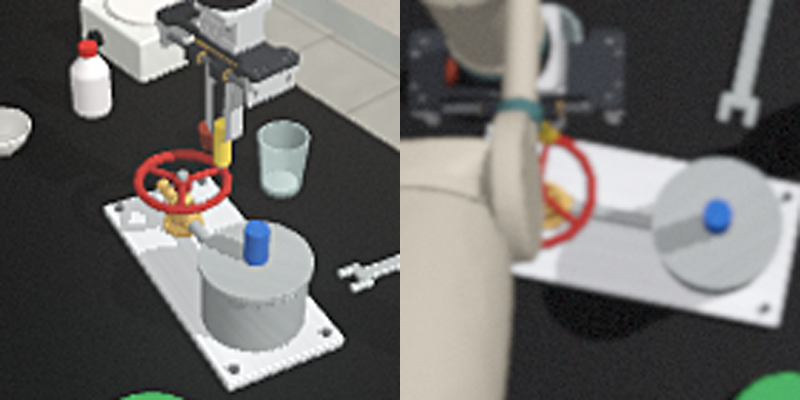

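The handle is gripped at its +x position, and the wheel has turned 12.60 rad, within tolerance of 12.566. The lid is still seated.

```bash
python3 -c "
from plant import r; r.sign_off()"
```

```text
the job is handed in; nothing more can be done
```

I seated the lid, closed the valve to its stop, backed it off two turns, and handed the job in at about 46 s while still gripping the handle.

- **Lid:** I took the grey steel lid by its blue knob, lowered it onto the chamber under a 4 N force guard, and let it go. Contact came at the height expected for a seated lid. Both later pictures show it level and flush. The side camera's circle fits were up to about 4 mm off, so I used a value blended from both cameras. The lid went in without touching the sides.
- **Valve:** The wheel met its stop at a handle angle of -0.21 rad, where -0.218 was expected, with about 11 N of push.
- **Two turns back:** The gripper turned 12.60 rad counter-clockwise from the stop, against a target of 12.566, with an allowance of 0.25. The wrist force stayed under 9 N.
- **Final state:** After a 0.4 s hold, the gripper was still closed on the handle (21.4 mm opening, handle 22 mm), with the grip set to 25 N. I did not measure the wheel's speed separately. No bystander appeared to have moved in the last crops, which don't cover all of them. No check failed.

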